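Isolate the rolling mill and wind its rolls open

TASK

The blue rolling mill must be opened for cleaning its rolls. At the breaker box, switch off both breakers with blue levers (pull them towards the robot) and leave every other breaker as it is; then set the loose crank fully down on the mill's square spindle, take it by its black handle and wind it anticlockwise (seen from above), between one and a half and two turns, until the upper roll is fully up at its stop. Leave the crank on the spindle and the things lying around where they are.

Things in the scene. Friction and masses are not known exactly. Their poses are not given: they have to be found in the camera images.
- breaker_box: grey sloping breaker box, fixed, 150 (x) x 214 (y) x 96 mm high; five breakers side by side along its y, 36 mm apart, colours in any order. Origin: centre of its underside; x points from its low front (45 mm high, towards the robot) to its high back. Its top slopes up to the back at 0.35 rad; the white breaker fronts (46 mm long down the slope) stand 6 mm proud of it
- breaker_row (a point): middle of the row, on the lever hinge line (along the box's y), 10 mm under the breaker fronts; axes as the box (level). A lever is 22 mm wide along the row, 8 mm thick, and stands 20 mm out of the front. On: leans 0.45 rad to the back of the slope's perpendicular (0.1 rad from upright); off: 0.45 rad to the front of it. About 4 N at its end flips it
- lever_blue_1 (a joint): one breaker lever of the row: blue handle, on at the start; hinge with an over-centre spring: 0 = on, as found, 0.9 rad = off; pushed past the middle (0.45) it snaps over by itself
- blue_1_tip (a point): middle of the outer end of the first blue breaker lever, 30 mm from its hinge line; it moves with the lever
- lever_blue_2 (a joint): one breaker lever of the row: blue handle, on at the start; hinge with an over-centre spring: 0 = on, as found, 0.9 rad = off; pushed past the middle (0.45) it snaps over by itself
- blue_2_tip (a point): middle of the outer end of the second blue breaker lever, 30 mm from its hinge line; it moves with the lever
- lever_yellow (a joint): one breaker lever of the row: yellow handle, on at the start; hinge with an over-centre spring: 0 = on, as found, 0.9 rad = off; pushed past the middle (0.45) it snaps over by itself
- yellow_tip (a point): middle of the outer end of the yellow breaker lever, 30 mm from its hinge line; it moves with the lever
- lever_green (a joint): one breaker lever of the row: green handle, on at the start; hinge with an over-centre spring: 0 = on, as found, 0.9 rad = off; pushed past the middle (0.45) it snaps over by itself
- green_tip (a point): middle of the outer end of the green breaker lever, 30 mm from its hinge line; it moves with the lever
- lever_grey (a joint): one breaker lever of the row: grey handle, off at the start; hinge with an over-centre spring: 0 = off, as found, 0.9 rad = on; pushed past the middle (0.45) it snaps over by itself
- grey_tip (a point): middle of the outer end of the grey breaker lever, 30 mm from its hinge line; it moves with the lever
- mill: blue powered rolling mill, fixed, base 124 (x) x 190 (y) mm, bridge top 139 mm high with a flat steel cover to 143 mm, gear case and finned motor on its +y side, lower than the bridge. Origin: on the bench, on the spindle's vertical axis; x points to its back
- spindle_seat (a point): centre of the round steel collar's top on the bridge of the mill, 148 mm above the bench, on the spindle's axis, z up (fixed): the crank's underside rests here when it is fully down
- spindle_top (a point): tip of the mill's square steel spindle, on its vertical axis, 186 mm above the bench. The square is 14 x 14 mm, from the collar up to 180 mm, then a round cone to the tip. The point turns with the spindle: its x and y axes are square to the spindle's flats
- spindle (a joint): turn of the spindle in rad: somewhere from 0 to 0.8 at the start, growing anticlockwise seen from above, with a firm stop at 11.2 (upper roll fully up). It turns against light friction of about 0.12 N m and stays where it is left
- crank: loose dark steel crank, 0.27 kg, lying flat on the bench, handle up. Origin: underside of its 36 x 36 x 40 mm high square hub, on the axis of the 15.6 mm square through-hole (sides along x, y; mouth chamfered). Its arm, 22 mm wide, 12 mm thick, runs along +x to the handle; z up. It fits the spindle at any quarter turn, with 0.8 mm play each side and 0.12 rad in turning
- crank_socket (a point): the crank's origin: centre of the square hole's mouth at the underside of the hub
- crank_handle (a point): middle of the crank's upright black handle, which revolves freely on its pin: 24 mm thick, 48 mm long, its axis 62 mm from the hub's axis, from 14 to 62 mm above the crank's underside; this point is 40 mm above the underside
- flux_jar: bystander: small clear jar with a red cap, 38 mm across, 53 mm high; origin under its centre
- brass_gauge: bystander: brass sliding gauge lying flat, 43 x 125 x 14 mm, along its y; origin under its centre
- bench_block: bystander: round black rubber bench block, 113 mm across, 41 mm high; origin under its centre

How it is judged:
By the outcome, as a careful person would: the job done as asked, in the order asked, and still so for the second after the job is handed in, with the robot touching nothing.
It also fails if it takes over 72 s, if anything falls off the work surface, if the arm or the gripper's body presses on something with over 40 N, if the wrist force passes 120 N, or if a joint passes its speed limit or range.

ROBOT

A 6-joint arm with a two-finger parallel gripper is mounted at the origin on a cart in front of the work surface, level with it; the furniture and walls round the work are solid. World frame = base frame: x ahead of the robot, y to its left, z up, the work surface at z = 0. Lengths are in mm, angles in rad, forces in N, time in s.
With the tool pointing down it reaches from about 350 to 850 mm from the base axis. Payload 8.1 kg.
Tool frame: the origin (TCP) lies at the very end of the fingers, on their centre line; the grasp point (between the pads) lies 19 mm behind it (r.tcp_to_grasp is the z of the grasp point in the tool frame, in mm); z points along the fingers, y is the line along which they close (so a half turn about z gives the same grasp; the last joint's range is limited). The gripper opens to 85 mm and grips with 20 to 120 N. Pads are 22 mm wide; open, the fingers measure 114 mm over their backs; the gripper's body (76 mm by 85 mm) begins 54 mm behind the grasp point. The pads swing forward as they close: fully open they stand 13 mm farther back than shut.
Start: joints at [1.067, 0.13, 1.488, -0, 1.523, -0.085], TCP at [243.978, 548.16, 231.292] pointing down, gripper open.
Joint ranges: [-2.96, 2.96], [-0.89, 2.26], [0.02, 2.5], [-1.34, 4.48], [0, 2.73], [-2.66, 2.66]. Speed limits (rad/s): [2.39, 2.39, 2.79, 3.14, 3.14, 3.14].

INTERFACE

Orientations are given as a unit quaternion [w, x, y, z].
In Python, from cell import r, imaging, get_state gives the robot as it stands (r), with the cameras (imaging) and the readings as plain functions.
- The arm moves only by the tool shift_gripper, called after "Call:" in YAML: its name, and indented under it one key for each argument. Schema: {"type":"object","properties":{"moves":{"type":"array","items":{"type":"array","items":{"type":"number"},"minItems":6,"maxItems":6},"minItems":1,"maxItems":12},"aperture":{"type":"number"},"only":{"type":"string"},"quiet":{"type":"boolean"},"lines":{"type":"string"}},"required":["moves"],"additionalProperties":false}. moves is a list of rows, 1 to 12 of them, each of 6 numbers: dx, dy, dz in mm, then a rotation vector rx, ry, rz in rad; each row is the pose to reach, as a shift and turn from the pose commanded when the call began, along the tool's axes at that moment; what a row does not reach only later rows make up. A row lasts 1/12 s, in which the tool goes at most 41.7 mm and 0.125 rad, less where a joint would pass 70% of its speed; a pose out of reach is approached as far as the arm can. aperture is the finger opening in mm, set as the call begins (left out keeps the last). The fingers move at their own pace and stop on an object; the grip force is fixed at half the most. Time passes only in rows, so rows that do not move let the fingers close. The tool returns the time, the measured TCP pose, the force, the opening and the grip force at its end. only (a regular expression) keeps the lines of the reply that match it, lines (a string "A,B") keeps lines A to B, and quiet returns only ok. Input that does not fit is refused with a message, and nothing moves.
- get_state(): the state, without advancing time (a new reading comes with each control period).
- imaging.get_image(name): name is "side" or "top"; returns a dict with "color" (480x640x3 uint8, red, green, blue), "depth" (480x640 float32, mm along the optical axis (not along the pixel's ray), 0 where there is no reading), "mtx" (3x3 intrinsics, pixels), "world_from_camera" (4x4, takes a point from camera to world coordinates). Camera axes: x right, y down, z forward; pixel columns grow to the right and rows downward; lengths in mm; the calibration is good to about 2 mm. A picture is of the moment at which its call begins.
- r.job_done(): hands the job in; it is judged then, once.
The state is a dict: "clock": time; "q": joint angles; "qvel": joint speeds; "effort": joint torques, N m; "ee_pos": TCP position; "eef_rot": TCP orientation; "contact_force": force on the tool from outside, world axes, zero at the start; "moment": the same for the moment, N m; "grip_width": finger opening in mm; "gripper_force": force on a finger pad.
Only numpy, scipy, OpenCV 4.12 (cv2) and the standard library are available. Lean on these libraries where they do the work, as an engineer would, in place of code of your own. Each camera call takes 0.05 s, during which the arm holds its last target. There are 200 camera calls.

## Working session

There is one attempt and no reset: what is moved stays moved. The work goes in short steps, Python scripts to look and compute and a tool call to move; the robot and the scene stay as the last step left them, time stands still between calls to the robot, and variables do not carry over. Pictures are saved under pics/ and viewed, at most 10 in all, crops included, and the job is handed in when it is done.

```bash
ls; mkdir -p pics; python3 - <<'E'
from cell import r, imaging, get_state
import cv2,numpy as np
for n in("top","side"):
    d=imaging.get_image(n); cv2.imwrite(f"pics/{n}0.png",d["color"][:,:,::-1]); np.savez(f"{n}0.npz",**d)
    print(n,d["mtx"].tolist(),np.round(d["world_from_camera"],3).tolist())
s=get_state(); print(s, r.tcp_to_grasp)
E
```

```text
cell.py
pics
top [[488.1322824911458, 0.0, 319.8856330130303], [0.0, 488.1322824911458, 245.40939868647635], [0.0, 0.0, 1.0]] [[-0.008, -0.995, 0.104, 426.332], [-1.0, 0.006, -0.021, 62.76], [0.02, -0.104, -0.994, 1072.504], [0.0, 0.0, 0.0, 1.0]]
side [[463.4821552215853, 0.0, 327.1836427834365], [0.0, 463.4821552215853, 234.2780366238486], [0.0, 0.0, 1.0]] [[-0.99, -0.093, 0.106, 437.426], [-0.139, 0.519, -0.843, 857.176], [0.023, -0.85, -0.527, 624.592], [0.0, 0.0, 0.0, 1.0]]
{'clock': 0.1, 'q': array([ 1.06662104e+00,  1.31096030e-01,  1.48919227e+00, -1.88287622e-05,
        1.52301283e+00, -8.53907739e-02]), 'qvel': array([-0.00018067, -0.00089883, -0.00213614, -0.00076134,  0.00176379,
       -0.00226536]), 'effort': array([ 3.52665329e-04, -5.70951676e+01, -5.01944268e+01, -1.36544804e-04,
        8.00572860e-03, -1.59393352e-05]), 'ee_pos': array([243.723982  , 547.7111581 , 230.33111278]), 'eef_rot': array([-2.39186625e-04,  2.07864944e-01,  9.78157163e-01, -8.20124480e-04]), 'contact_force': array([ 0.01127685, -0.12208417, -0.12471704]), 'moment': array([ 0.02785451,  0.00218716, -0.01736353]), 'gripper_force': 0.0, 'grip_width': 85.56898455641645} -18.700000000000003
```

View pics/top0.png

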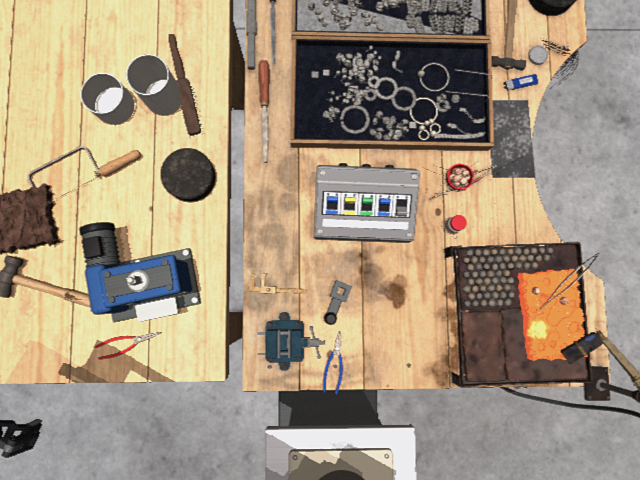

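View pics/side0.png

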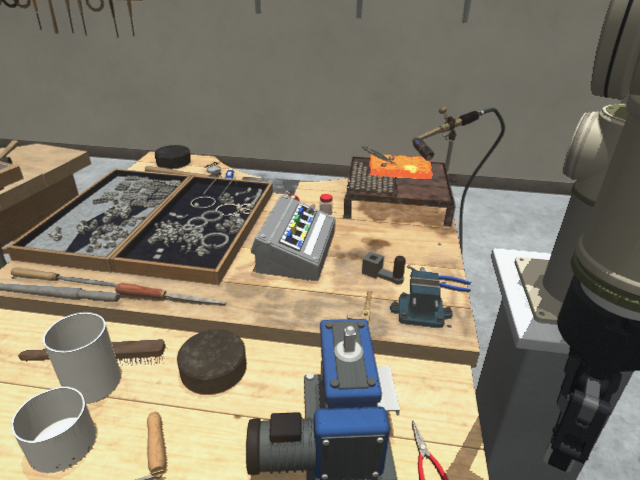

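The top view shows the mill around (140,280), with its spindle at about (137,281). The box is at (368,203), its levers from left to right blue 333, yellow 349, green 367, blue 385 and grey 401. The crank hub is at (341,288) and its handle at (331,319).

```bash
cat > h.py <<'E'
import numpy as np,cv2
def cloud(d):
    z=d["depth"];K=d["mtx"];v,u=np.mgrid[:480,:640]
    P=np.stack([(u-K[0,2])/K[0,0]*z,(v-K[1,2])/K[1,1]*z,z],-1)
    T=d["world_from_camera"];W=P@T[:3,:3].T+T[:3,3];W[z==0]=np.nan;return W
def pix(d,p):
    T=np.linalg.inv(d["world_from_camera"]);c=T[:3,:3]@np.asarray(p,float)+T[:3,3];q=d["mtx"]@c;return q[:2]/q[2]
def crop(d,x0,y0,w,h,s,name):
    cv2.imwrite(name,cv2.resize(d["color"][y0:y0+h,x0:x0+w,::-1],None,fx=s,fy=s,interpolation=cv2.INTER_CUBIC))
E
python3 - <<'E'
from h import *
t=np.load("top0.npz");s=np.load("side0.npz");np.set_printoptions(precision=1,suppress=True)
W=cloud(t);S=cloud(s)
print("bench top",[W[v,u] for u,v in((300,250),(430,300),(60,350),(190,340))])
def reg(W,x0,y0,x1,y1,zl,zh,n,c=None):
    m=np.zeros(W.shape[:2],bool);m[y0:y1,x0:x1]=1;m&=(W[...,2]>zl)&(W[...,2]<zh)
    p=W[m];r=cv2.minAreaRect(p[:,:2].astype(np.float32));print(n,len(p),p.mean(0),r,p[:,2].min(),p[:,2].max());return p
reg(W,325,270,360,305,33,50,"hub top");reg(W,318,305,345,330,52,75,"handle top")
reg(W,325,270,360,330,6,20,"arm")
reg(W,305,155,430,250,30,110,"box")
reg(W,80,240,210,330,130,146,"bridge");reg(W,120,265,160,295,150,200,"spindle");reg(W,120,265,160,295,182,200,"sp tip")
reg(S,320,310,380,370,182,200,"S sp tip");reg(S,320,310,380,420,134,146,"S bridge")
reg(S,355,240,390,285,35,48,"S hub");reg(S,385,250,410,285,52,75,"S handle")
# lever row image crop composite
a=t["color"][185:225,310:425];b=t["color"][245:325,75:215];c=t["color"][270:330,310:370]
A=cv2.resize(a,None,fx=6.9,fy=6.9,interpolation=3);B=cv2.resize(b,(500,286),interpolation=3);C=cv2.resize(c,(286,286),interpolation=3)
row=np.hstack([B,C]);row=cv2.copyMakeBorder(row,0,0,0,A.shape[1]-row.shape[1],0)
cv2.imwrite("pics/c1.png",np.vstack([A,row])[:,:,::-1])
crop(s,240,180,180,130,4.4,"pics/c2.png")
E
```

```text
bench top [array([528.5,  84.2,   2.7]), array([ 416.9, -200.2,    0.7]), array([316.9, 598.4,  -0.9]), array([335.3, 322. ,  -0.9])]
hub top 243 [438.4  -1.4  40.2] ((438.28765869140625, -1.528707504272461), (36.205081939697266, 35.513641357421875), 67.98921203613281) 33.53675839002494 44.84525604927785
handle top 109 [381.2  21.8  61. ] ((380.6097412109375, 21.25013542175293), (23.565662384033203, 21.80227279663086), 44.73808670043945) 53.10504329241951 67.14270680946686
arm 177 [407.2  11.6  12.1] ((416.73626708984375, 2.093351364135742), (56.343746185302734, 116.23110961914062), 89.2793197631836) 6.136792091552934 18.841185694297337
box 7517 [620.  -53.5  74.1] ((628.1135864257812, -55.232154846191406), (214.45849609375, 161.89959716796875), 87.51856231689453) 30.117167513436243 101.5569093997442
bridge 2681 [458.4 385.3 140.5] ((458.99945068359375, 387.95086669921875), (74.29254150390625, 146.50343322753906), 11.696115493774414) 130.49733335419967 145.98740513599012
spindle 140 [458.7 384.5 170. ] ((457.7558288574219, 382.9267883300781), (27.01303482055664, 29.88378143310547), 8
[... 202 characters left out ...]
384 188.7220174372004
S sp tip 43 [461.5 389.6 184.7] ((461.6625671386719, 389.2864685058594), (10.253144264221191, 9.473844528198242), 44.75284194946289) 182.11603648051062 187.6535441684503
S bridge 3524 [460.  403.  139.9] ((461.5353698730469, 388.7433776855469), (73.80802917480469, 147.46958923339844), 11.4365873336792) 134.05586955294228 145.9893656631961
S hub 164 [440.4   0.5  38.5] ((440.53546142578125, -1.3795928955078125), (39.18360137939453, 37.617774963378906), 70.89122772216797) 35.0297351457034 41.2732739264934
S handle 91 [381.4  30.6  59.6] ((373.9264831542969, 38.855892181396484), (21.40801239013672, 57.57951736450195), 31.36844253540039) 52.177139221124435 73.35717756613974
```

View pics/c1.png

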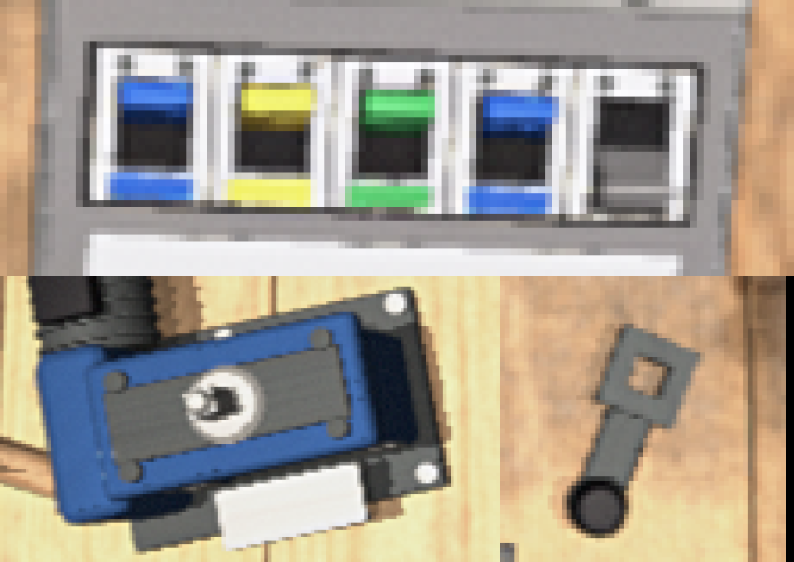

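The crop confirms the lever order blue, yellow, green, blue, grey (grey is off). The crank arm points to the lower left of the image. Next I need the lever tips, the box yaw and the spindle yaw.

```bash
python3 - <<'E'
from h import *
t=np.load("top0.npz");s=np.load("side0.npz");np.set_printoptions(precision=2,suppress=True)
for nm,d,(x0,y0,x1,y1) in(("top",t,(315,185,420,220)),("side",s,(265,195,335,260))):
    W=cloud(d);h=cv2.cvtColor(d["color"],cv2.COLOR_RGB2HSV);m0=np.zeros((480,640),bool);m0[y0:y1,x0:x1]=1
    for c,(a,b) in dict(blue=(100,125),yellow=(22,34),green=(45,80)).items():
        m=m0&(h[...,0]>=a)&(h[...,0]<=b)&(h[...,1]>110)
        n,l,st,ce=cv2.connectedComponentsWithStats(m.astype(np.uint8))
        for i in range(1,n):
            if st[i,4]>=12:
                p=W[l==i];print(nm,c,st[i],ce[i],np.nanmean(p,0),"max z",np.nanmax(p[:,2]),np.nanmin(p,0),np.nanmax(p,0))
    # slope plane of box from whole
W=cloud(t);p=W[158:243,312:424].reshape(-1,3);p=p[(p[:,2]>40)&(p[:,2]<105)]
for k in range(5):
    A=np.c_[p[:,:2],np.ones(len(p))];c=np.linalg.lstsq(A,p[:,2],rcond=None)[0];e=p[:,2]-A@c;p=p[abs(e)<max(4,1.5*e.std())]
print("plane",c,"slope",np.arctan(np.hypot(*c[:2])),"dir",np.arctan2(c[1],c[0]),len(p),"mean",p.mean(0))
# bench & box top-edge
# spindle normals from side view
S=cloud(s);m=np.zeros((480,640),bool);m[310:370,320:380]=1;m&=(S[...,2]>152)&(S[...,2]<180)&(np.hypot(S[...,0]-461,S[...,1]-388)<16)
q=S[m];print("spindle pts",len(q));
print(q[np.argsort(q[:,0])][::4])
crop(s,320,305,60,70,8.5,"pics/c3.png")
E
```

```text
top blue [327 197  11   6  60] [332.   199.35] [623.15  16.92  93.42] max z 99.66844929995011 [619.21   6.61  78.07] [627.99  27.22  99.67]
top blue [380 199  10   7  59] [384.39 201.49] [618.37 -90.23  93.17] max z 99.25540671806266 [614.53 -99.4   74.97] [623.08 -80.58  99.26]
top blue [326 210  12   4  38] [331.37 211.82] [601.3   17.37  71.39] max z 76.38013182974612 [598.4    5.54  67.55] [605.27  28.6   76.38]
top blue [378 212  11   4  36] [382.67 213.83] [596.55 -89.43  71.62] max z 76.15329755213554 [ 593.88 -100.61   68.31] [600.5  -79.39  76.15]
top yellow [345 197  10   7  61] [349.25 200.07] [621.58 -18.28  92.91] max z 99.59776364855645 [617.6  -28.13  75.79] [628.34  -9.35  99.6 ]
top yellow [343 211  12   4  35] [348.71 212.11] [600.4  -18.67  72.04] max z 77.71194884727845 [596.87 -29.95  68.93] [603.    -6.85  77.71]
top green [362 198  11   7  61] [367.13 200.61] [620.15 -54.81  94.16] max z 99.92194407957015 [615.42 -64.92  81.88] [625.54 -44.    99.92]
top green [361 212  11   3  33] [366. 213.] [598.58 -54.78  70.88] max z 74.0296265600598 [596.03 -65.33  67.25]
[... 1433 characters left out ...]
52]
 [459.36 393.08 175.95]
 [459.71 394.76 158.75]
 [460.1  394.54 166.05]
 [460.38 396.17 175.05]
 [460.8  393.36 177.84]
 [461.1  394.44 158.21]
 [461.5  395.44 168.58]
 [461.91 394.43 174.98]
 [462.22 394.28 152.12]
 [462.68 393.97 161.29]
 [462.92 396.01 170.78]
 [463.25 396.33 178.45]
 [463.78 395.79 159.12]
 [464.07 395.24 164.21]
 [464.42 396.54 174.77]
 [464.8  397.32 154.76]
 [465.24 395.65 160.64]
 [465.48 397.18 169.64]
 [465.98 395.79 177.5 ]
 [466.23 396.42 153.62]
 [466.51 391.31 178.69]
 [466.81 395.12 163.65]
 [467.21 393.99 169.99]
 [467.73 392.25 177.53]
 [468.21 388.62 179.57]
 [468.63 388.34 156.66]
 [468.94 388.61 164.49]
 [469.29 386.99 168.53]
 [469.67 386.08 175.1 ]]
```

View pics/c3.png

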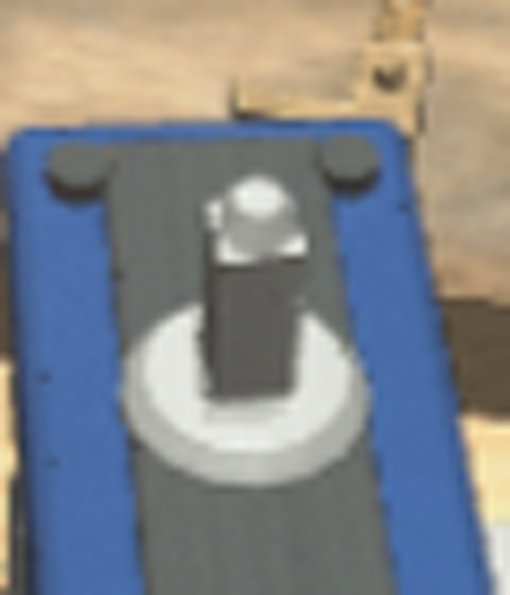

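The side crop shows the square spindle: a broad face towards the camera with a narrow right face. I'll fit a 14 mm square to those points and model the lever tips.

```bash
python3 - <<'E'
from h import *
from scipy.optimize import least_squares
s=np.load("side0.npz");t=np.load("top0.npz");np.set_printoptions(precision=3,suppress=True)
S=cloud(s);m=np.zeros((480,640),bool);m[310:370,320:380]=1;m&=(S[...,2]>153)&(S[...,2]<178)&(np.hypot(S[...,0]-461,S[...,1]-388)<13)
q=S[m][:,:2]
def f(p):
    c,s_=np.cos(p[2]),np.sin(p[2]);d=q-p[:2];a=np.abs(np.c_[d[:,0]*c+d[:,1]*s_,-d[:,0]*s_+d[:,1]*c]);return a.max(1)-7
for y in(0.1,0.3,0.5,0.8):
    o=least_squares(f,[461,388,y],loss="soft_l1",f_scale=.7);print(o.x,o.cost)
# crank yaw: hub/hole/handle
W=cloud(t);m=np.zeros((480,640),bool);m[270:330,318:360]=1
hp=W[m&(W[...,2]>34)&(W[...,2]<46)&(np.hypot(W[...,0]-438,W[...,1]+1.5)<28)][:,:2]
def g(p):
    c,s_=np.cos(p[2]),np.sin(p[2]);d=hp-p[:2];a=np.c_[d[:,0]*c+d[:,1]*s_,-d[:,0]*s_+d[:,1]*c];return a
r=[ (a,cv2.minAreaRect(hp.astype(np.float32))) for a in [0]];print(r)
# box front estimate: lever hinge: on lever tip, box yaw -> 
for yaw in(-.044,):
    T=np.array([[623.15,16.92],[621.58,-18.28],[620.15,-54.81],[618.37,-90.23]]);k=np.polyfit(T[:,1],T[:,0],1);print("row yaw",-np.arctan(k[0]))
E
```

```text
[461.546 387.956   0.31 ] 28.805757029447328
[461.546 387.956   0.31 ] 28.805757029452725
[461.546 387.956   0.31 ] 28.80575702945306
[461.546 387.956   0.31 ] 28.80575702945301
[(0, ((438.2820739746094, -1.5315418243408203), (36.170997619628906, 35.52001190185547), 68.04010009765625))]
row yaw -0.04401463884860347
```

```bash
cat > t.py <<'E'
# usage: t.py x y z heading_of_tool_y tilt  -> shift in the tool's axes
import sys;from cell import r, imaging, get_state;import numpy as np;from scipy.spatial.transform import Rotation as Q
x,y,z,a,t=map(float,sys.argv[1:6]);s=get_state();w=s["eef_rot"];R=Q.from_quat([w[1],w[2],w[3],w[0]])
Y=np.array([np.cos(a)*np.cos(t),np.sin(a)*np.cos(t),np.sin(t)]);Z=np.array([np.sin(t)*np.cos(a),np.sin(t)*np.sin(a),-np.cos(t)])
G=Q.from_matrix(np.c_[np.cross(Y,Z),Y,Z])
d=R.inv().apply(np.array([x,y,z])-s["ee_pos"]);v=(R.inv()*G).as_rotvec()
print("t",round(s["clock"],2),"pos",s["ee_pos"].round(1),"F",s["contact_force"].round(1),"w",round(s["grip_width"],1),"fg",round(s["gripper_force"],1),"q",s["q"].round(2))
print("SHIFT",d.round(1),v.round(3),"dist",round(np.linalg.norm(d),1))
E
python3 - <<'E'
import numpy as np
b,t=-.044,.35
u=np.array([np.cos(t)*np.cos(b),np.cos(t)*np.sin(b),np.sin(t)]);n=np.array([-np.sin(t)*np.cos(b),-np.sin(t)*np.sin(b),np.cos(t)])
for nm,H in(("b1",[622,17,67.5]),("b2",[617.5,-90,67.5])):
    for s,h in((8,70),(8,14)): print(nm,s,h,(np.array(H)+s*u+h*n).round(1))
E
python3 t.py 607 17 270 -.044 .35
```

```text
b1 8 70 [605.5  17.7 136. ]
b1 8 14 [624.7  16.9  83.4]
b2 8 70 [601.  -89.3 136. ]
b2 8 14 [620.2 -90.1  83.4]
t 0.1 pos [243.7 547.7 230.3] F [ 0.  -0.1 -0.1] w 85.6 fg 0.0 q [ 1.07  0.13  1.49 -0.    1.52 -0.09]
SHIFT [-547.7 -337.2  -39.2] [-0.309 -0.208  1.183] dist 644.4
```

Call:
shift_gripper:
  moves:
    - [0, 0, -40, 0, 0, 0]
    - [-548, -337, -39, -0.309, -0.208, 1.183]
    - [-548, -337, -39, -0.309, -0.208, 1.183]
    - [-548, -337, -39, -0.309, -0.208, 1.183]
    - [-548, -337, -39, -0.309, -0.208, 1.183]
    - [-548, -337, -39, -0.309, -0.208, 1.183]
    - [-548, -337, -39, -0.309, -0.208, 1.183]
    - [-548, -337, -39, -0.309, -0.208, 1.183]
    - [-548, -337, -39, -0.309, -0.208, 1.183]
    - [-548, -337, -39, -0.309, -0.208, 1.183]
    - [-548, -337, -39, -0.309, -0.208, 1.183]
    - [-548, -337, -39, -0.309, -0.208, 1.183]
  aperture: 50

```text
clock: 1.1
ee_pos: [502.9, 168.6, 269.9]
eef_rot: [0.126, 0.714, 0.678, 0.122]
contact_force: [-0.1, 1.4, -0.1]
grip_width: 50.1
gripper_force: 0.0
```

```bash
python3 t.py 605.5 17.7 137 -.044 .35
```

```text
t 1.1 pos [502.9 168.6 269.9] F [-0.1  1.4 -0.1] w 50.1 fg 0.0 q [ 0.31 -0.4   1.94 -0.12  1.27  0.38]
SHIFT [-146.    57.7  162.3] [ 0.002 -0.001 -0.007] dist 225.8
```

Call:
shift_gripper:
  moves:
    - [-36, 14, 40, 0, 0, 0]
    - [-72, 28, 80, 0, 0, 0]
    - [-108, 42, 120, 0, 0, 0]
    - [-146, 58, 160, 0, 0, 0]
    - [-146, 58, 160, 0, 0, 0]
    - [-146, 58, 160, 0, 0, 0]
    - [-146, 58, 160, 0, 0, 0]
    - [-146, 58, 160, 0, 0, 0]

```text
clock: 1.77
ee_pos: [605.1, 19.0, 138.4]
eef_rot: [0.124, 0.712, 0.68, 0.12]
contact_force: [0.5, 0.2, 0.6]
grip_width: 49.8
gripper_force: 0.0
```

```bash
python3 t.py 624.7 16.9 83.4 -.044 .35
```

```text
t 1.77 pos [605.1  19.  138.4] F [0.5 0.2 0.6] w 49.8 fg 0.0 q [-0.06 -0.11  1.94  0.01  0.96 -0.01]
SHIFT [-1.4 -0.2 58.5] [-0.002 -0.002 -0.002] dist 58.5
```

Call:
shift_gripper:
  moves:
    - [-1, 0, 20, 0, 0, 0]
    - [-1, 0, 38, 0, 0, 0]
    - [-1, 0, 48, 0, 0, 0]
    - [-1, 0, 56, 0, 0, 0]
    - [-1, 0, 56, 0, 0, 0]
    - [-1, 0, 56, 0, 0, 0]

```text
clock: 2.27
ee_pos: [625.2, 18.6, 87.8]
eef_rot: [0.125, 0.711, 0.681, 0.121]
contact_force: [-0.3, -0.5, 0.8]
grip_width: 50.3
gripper_force: 0.0
```

```bash
python3 t.py 624.7 16.9 83.4 -.044 .35
python3 - <<'E'
from cell import r, imaging, get_state
from h import *
d=imaging.get_image("side");crop(d,240,170,120,100,6,"pics/c4.png")
E
```

```text
t 2.27 pos [625.2  18.6  87.8] F [-0.3 -0.5  0.8] w 50.3 fg 0.0 q [-0.06  0.01  1.93  0.01  0.85 -0.02]
SHIFT [-1.7 -1.9  4. ] [ 0.001 -0.002  0.001] dist 4.8
```

View pics/c4.png

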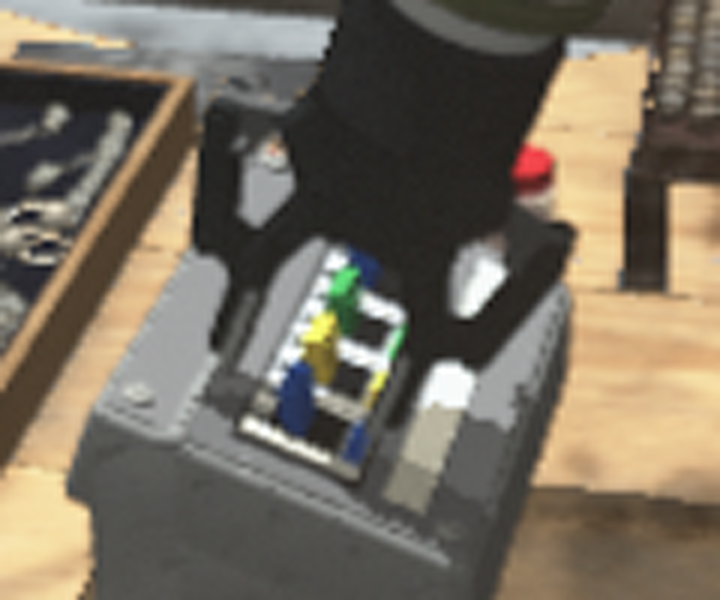

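The fingers straddle the first blue lever, with tips at about (220,345) and (400,415) in the crop and the lever at (295,400). I'll go a little lower, pull, then retract.

Call:
shift_gripper:
  moves:
    - [-1.5, -1, 4, 0, 0, 0]
    - [-1.5, -1, 4, 0, 0, 0]
    - [-1.5, -9, 4, 0, 0, 0]
    - [-1.5, -17, 4, 0, 0, 0]
    - [-1.5, -25, 4, 0, 0, 0]
    - [-1.5, -32, 4, 0, 0, 0]
    - [-1.5, -37, 4, 0, 0, 0]
    - [-1.5, -38, 4, 0, 0, 0]
    - [-1.5, -38, 4, 0, 0, 0]

```text
clock: 3.07
ee_pos: [591.0, 17.9, 71.2]
eef_rot: [0.126, 0.711, 0.681, 0.122]
contact_force: [1.7, -0.5, 2.4]
grip_width: 49.9
gripper_force: 1.8
```

Call:
shift_gripper:
  moves:
    - [0, 3, 0, 0, 0, 0]
    - [0, 3, -30, 0, 0, 0]
    - [0, 20, -60, 0, 0, 0]
    - [0, 38, -60, 0, 0, 0]
    - [0, 38, -60, 0, 0, 0]
    - [0, 38, -60, 0, 0, 0]

```text
clock: 3.57
ee_pos: [605.9, 17.1, 139.8]
eef_rot: [0.125, 0.711, 0.681, 0.121]
contact_force: [-0.7, -0.3, -1.3]
grip_width: 49.5
gripper_force: 0.0
```

```bash
python3 t.py 601 -89.3 136 -.044 .35
```

```text
t 3.57 pos [605.9  17.1 139.8] F [-0.7 -0.3 -1.3] w 49.5 fg 0.0 q [-0.06 -0.11  1.94  0.01  0.96 -0.02]
SHIFT [-106.5   -1.5    3.3] [-0.    -0.002 -0.   ] dist 106.6
```

Call:
shift_gripper:
  moves:
    - [-36, -1, 0, 0, 0, 0]
    - [-72, -1, 0, 0, 0, 0]
    - [-106.5, -1, 2, 0, 0, 0]
    - [-106.5, -1, 2, 0, 0, 0]
    - [-106.5, -1, 30, 0, 0, 0]
    - [-106.5, -1, 50, 0, 0, 0]
    - [-106.5, -1, 59, 0, 0, 0]
    - [-106.5, -1, 59, 0, 0, 0]
    - [-106.5, -1, 59, 0, 0, 0]

```text
clock: 4.32
ee_pos: [619.2, -89.2, 82.4]
eef_rot: [0.124, 0.711, 0.681, 0.12]
contact_force: [0.2, 0.3, 0.5]
grip_width: 49.8
gripper_force: 0.0
```

```bash
python3 t.py 620.2 -90.1 83.4 -.044 .35
```

```text
t 4.32 pos [619.2 -89.2  82.4] F [0.2 0.3 0.5] w 49.8 fg 0.0 q [-0.27  0.02  1.93  0.11  0.86 -0.28]
SHIFT [-0.9  1.4 -0.6] [-0.003 -0.003 -0.   ] dist 1.7
```

Pull the second lever, retract up, and check from the top camera on the way to the crank.

Call:
shift_gripper:
  moves:
    - [0, -9, 0, 0, 0, 0]
    - [0, -17, 0, 0, 0, 0]
    - [0, -25, 0, 0, 0, 0]
    - [0, -32, 0, 0, 0, 0]
    - [0, -37, 0, 0, 0, 0]
    - [0, -37, 0, 0, 0, 0]
    - [0, -37, 0, 0, 0, 0]
    - [0, -34, 0, 0, 0, 0]
    - [0, -34, -30, 0, 0, 0]
    - [0, -34, -70, 0, 0, 0]
    - [0, -34, -100, 0, 0, 0]
    - [0, -34, -100, 0, 0, 0]

```text
clock: 5.32
ee_pos: [556.4, -88.1, 173.3]
eef_rot: [0.129, 0.711, 0.68, 0.123]
contact_force: [1.4, -1.1, 1.8]
grip_width: 49.9
gripper_force: 0.0
```

```bash
python3 t.py 438.3 -1.5 140 1.187 0
```

```text
t 5.32 pos [556.4 -88.1 173.3] F [ 1.4 -1.1  1.8] w 49.9 fg 0.0 q [-0.31 -0.28  2.02  0.11  1.05 -0.3 ]
SHIFT [  81.4 -125.7  -11.6] [ 0.312  0.221 -1.217] dist 150.2
```

Call:
shift_gripper:
  moves:
    - [22, -35, 0, 0, 0, 0]
    - [44, -70, 0, 0.08, 0.055, -0.304]
    - [81, -126, -12, 0.312, 0.221, -1.217]
    - [81, -126, -12, 0.312, 0.221, -1.217]
    - [81, -126, -12, 0.312, 0.221, -1.217]
    - [81, -126, -12, 0.312, 0.221, -1.217]
    - [81, -126, -12, 0.312, 0.221, -1.217]
    - [81, -126, -12, 0.312, 0.221, -1.217]
    - [81, -126, -12, 0.312, 0.221, -1.217]
    - [81, -126, -12, 0.312, 0.221, -1.217]
    - [81, -126, -12, 0.312, 0.221, -1.217]
    - [81, -126, -12, 0.312, 0.221, -1.217]
  aperture: 62

```text
clock: 6.32
ee_pos: [435.5, -0.8, 133.9]
eef_rot: [-0.006, 0.187, 0.982, -0.0]
contact_force: [1.0, 0.2, 0.3]
grip_width: 62.2
gripper_force: 0.0
```

```bash
python3 t.py 438.3 -1.5 140 1.187 0; python3 - <<'E'
from cell import r, imaging, get_state
from h import *
d=imaging.get_image("top");e=imaging.get_image("side")
a=cv2.resize(d["color"][180:330,310:430],None,fx=3.8,fy=3.8,interpolation=3);b=cv2.resize(e["color"][170:290,240:320],(380,570),interpolation=3)
cv2.imwrite("pics/c5.png",np.hstack([a[:570],b[:,:340]])[:,:,::-1])
E
```

```text
t 6.32 pos [435.5  -0.8 133.9] F [1.  0.2 0.3] w 62.2 fg 0.0 q [-0.12 -0.25  2.03  0.    1.37 -1.31]
SHIFT [-2.8  0.3 -6.1] [-0.002 -0.011  0.007] dist 6.7
```

View pics/c5.png

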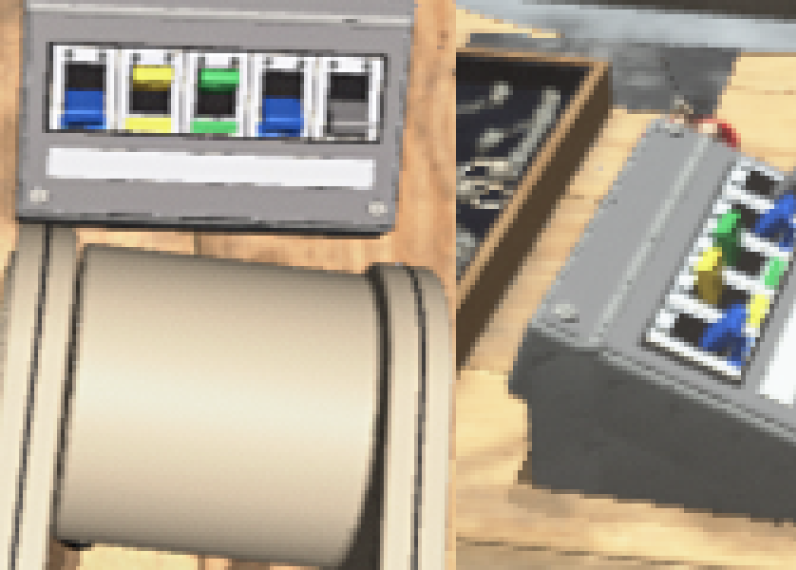

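Both blue levers are off, yellow and green are still on, and grey is still off. Now descend onto the hub.

Call:
shift_gripper:
  moves:
    - [-3, 1, 30, 0, -0.011, 0.007]
    - [-3, 1, 60, 0, -0.011, 0.007]
    - [-3, 1, 90, 0, -0.011, 0.007]
    - [-3, 1, 110, 0, -0.011, 0.007]
    - [-3, 1, 121, 0, -0.011, 0.007]
    - [-3, 1, 121, 0, -0.011, 0.007]
    - [-3, 1, 121, 0, -0.011, 0.007]

```text
clock: 7.0
ee_pos: [437.5, -0.9, 13.6]
eef_rot: [0.001, 0.195, 0.981, -0.0]
contact_force: [0.6, -0.2, 0.5]
grip_width: 62.0
gripper_force: 0.0
```

```bash
python3 t.py 439 -1.5 12 1.187 0; python3 - <<'E'
from cell import r, imaging, get_state
from h import *
e=imaging.get_image("side");crop(e,340,215,90,80,6.5,"pics/c6.png")
E
```

```text
t 7.0 pos [437.5  -0.9  13.6] F [ 0.6 -0.2  0.5] w 62.0 fg 0.0 q [-0.12 -0.08  2.13 -0.    1.09 -1.3 ]
SHIFT [-1.6 -0.   1.6] [-0.001  0.002 -0.008] dist 2.2
```

View pics/c6.png

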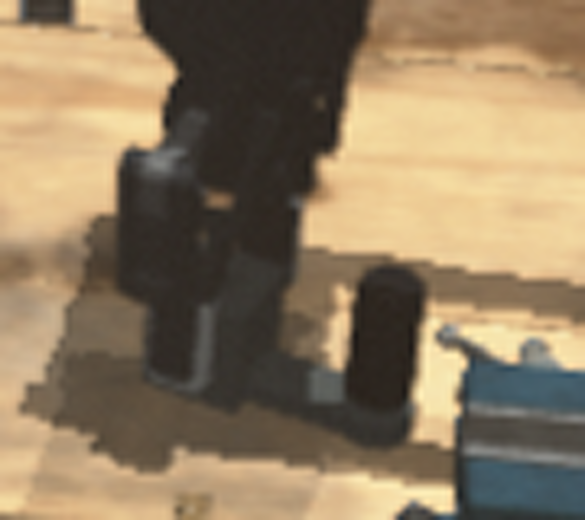

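The fingers straddle the hub (crop (160,300) and (260,280)), with the handle free at (385,340). Close and lift.

Call:
shift_gripper:
  moves:
    - [-1.5, 0, 1, 0, 0, 0]
    - [-1.5, 0, 1, 0, 0, 0]
    - [-1.5, 0, 1, 0, 0, 0]
    - [-1.5, 0, 1, 0, 0, 0]
    - [-1.5, 0, 1, 0, 0, 0]
    - [-1.5, 0, 1, 0, 0, 0]
    - [-1.5, 0, 1, 0, 0, 0]
    - [-1.5, 0, 1, 0, 0, 0]
  aperture: 20

```text
clock: 7.72
ee_pos: [441.0, -1.7, 14.2]
eef_rot: [0.003, 0.194, 0.981, -0.001]
contact_force: [0.4, -0.7, 6.5]
grip_width: 35.0
gripper_force: 60.5
```

```bash
python3 t.py 439 -1.5 12 1.187 0
```

```text
t 7.72 pos [441.   -1.7  14.2] F [ 0.4 -0.7  6.5] w 35.0 fg 60.5 q [-0.12 -0.08  2.12 -0.    1.09 -1.3 ]
SHIFT [ 2.  -0.6  2.2] [ 0.     0.006 -0.007] dist 3.0
```

Call:
shift_gripper:
  moves:
    - [0, 0, -30, 0, 0, 0]
    - [0, 0, -70, 0, 0, 0]
    - [0, 0, -110, 0, 0, 0]
    - [0, 0, -150, 0, 0, 0]
    - [0, 0, -190, 0, 0, 0]
    - [0, 0, -230, 0, 0, 0]
    - [0, 0, -230, 0, 0, 0]

```text
clock: 8.3
ee_pos: [442.5, -1.4, 252.2]
eef_rot: [0.008, 0.194, 0.981, 0.0]
contact_force: [0.8, 0.6, -1.5]
grip_width: 35.1
gripper_force: 61.7
```

```bash
python3 t.py 461 388 240 1.882 0
```

```text
t 8.3 pos [442.5  -1.4 252.2] F [ 0.8  0.6 -1.5] w 35.1 fg 61.7 q [-0.12 -0.33  1.88 -0.    1.58 -1.3 ]
SHIFT [131.3 367.1  11.3] [-0.003  0.017 -0.702] dist 390.0
```

Call:
shift_gripper:
  moves:
    - [12, 35, 0, 0, 0, 0]
    - [25, 70, 0, 0, 0, -0.1]
    - [38, 105, 0, 0, 0, -0.2]
    - [51, 140, 0, 0, 0, -0.3]
    - [63, 175, 0, 0, 0, -0.4]
    - [75, 210, 0, 0, 0, -0.5]
    - [88, 245, 0, 0, 0, -0.6]
    - [100, 280, 0, 0, 0.008, -0.7]
    - [112, 315, 0, 0, 0.016, -0.702]
    - [124, 350, 0, 0, 0.016, -0.702]
    - [131, 367, 5, 0, 0.016, -0.702]
    - [131, 367, 5, 0, 0.016, -0.702]

```text
clock: 9.3
ee_pos: [455.8, 391.9, 235.0]
eef_rot: [-0.008, -0.157, 0.988, 0.001]
contact_force: [0.2, -0.3, -4.3]
grip_width: 35.0
gripper_force: 61.5
```

Call:
shift_gripper:
  moves:
    - [0, 0, 0, 0, 0, 0]
    - [0, 0, 0, 0, 0, 0]

```text
clock: 9.47
ee_pos: [457.0, 387.7, 236.4]
eef_rot: [-0.007, -0.155, 0.988, 0.0]
contact_force: [0.3, -0.8, -3.1]
grip_width: 35.1
gripper_force: 61.5
```

```bash
python3 t.py 461 388 240 1.882 0; python3 - <<'E'
from cell import r, imaging, get_state
from h import *
t=imaging.get_image("side");np.savez("side2.npz",**t);crop(t,270,190,130,150,4,"pics/c7.png")
E
```

```text
t 9.47 pos [457.  387.7 236.4] F [ 0.3 -0.8 -3.1] w 35.1 fg 61.5 q [ 0.61  0.14  1.47  0.01  1.55 -1.27]
SHIFT [-3.9 -1.  -3.7] [ 0.002 -0.014  0.001] dist 5.4
```

View pics/c7.png

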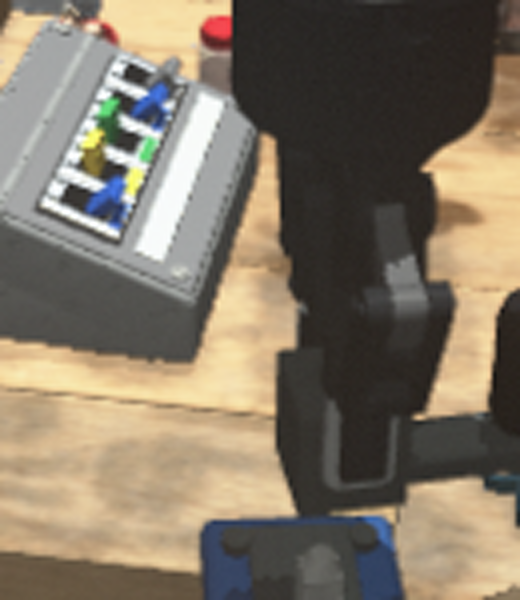

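The crank is held level over the mill. I'll fit its pose in the hand from the depth.

```bash
cat > fit.py <<'E'
from h import *
from scipy.optimize import least_squares
def box(d,cx,hx,hy):
    q=np.abs(d-[cx,0])-[hx,hy];return np.hypot(*np.maximum(q,0).T)+np.minimum(q.max(1),0)
def fit(S,tcp,yaw,zb):
    m=(np.hypot(S[...,0]-tcp[0],S[...,1]-tcp[1])<95)&(S[...,2]>zb-2)
    A=S[m&(S[...,2]<zb+10)]
    hx=np.array(tcp[:2])+62*np.array([np.cos(yaw),np.sin(yaw)])
    H=S[m&(S[...,2]>zb+20)&(S[...,2]<zb+58)&(np.hypot(S[...,0]-hx[0],S[...,1]-hx[1])<20)]
    def f(p):
        c,s=np.cos(p[2]),np.sin(p[2]);B=np.array([[c,-s],[s,c]]);a=(A[:,:2]-p[:2])@B;h=(H[:,:2]-p[:2])@B
        return np.r_[np.minimum(box(a,0,18,18),box(a,37,25,11)),np.hypot(h[:,0]-62,h[:,1])-12]
    o=least_squares(f,[tcp[0],tcp[1],yaw],loss="soft_l1",f_scale=1)
    top=S[m&(np.hypot(S[...,0]-hx[0],S[...,1]-hx[1])<9)][:,2]
    return o.x,len(A),len(H),o.cost,A[:,2].min(),np.percentile(top,95)
E
python3 - <<'E'
from fit import *
s=np.load("side2.npz");S=cloud(s);np.set_printoptions(precision=3,suppress=True)
print(fit(S,[457,388],1.882+np.pi/2,222))
yy=1.882+np.pi/2;u=np.array([np.cos(yy),np.sin(yy)]);d=S[...,:2]-[457,388]
a=d@u;l=d@np.array([-u[1],u[0]]);z=S[...,2]
m=(abs(l)<30)&(z>200)&(a>-25)&(a<85)
for k in range(-25,85,8):
    q=z[m&(a>=k)&(a<k+8)]; print(k,len(q),q.min() if len(q) else 0,q.max() if len(q) else 0, l[m&(a>=k)&(a<k+8)&(z<232)].mean() if len(q) else 0)
E
```

```text
(array([457.734, 388.815,   3.468]), 377, 463, np.float64(354.06179425778413), np.float64(220.59469674148806), np.float64(285.49551943295774))
-25 656 221.02558356660774 563.0840779004405 -3.9940966424836675
-17 835 220.88749586111135 559.1883810633383 -18.551354960548526
-9 188 220.59469674148806 415.09996522481583 -18.679288635619944
-1 99 221.2487928978153 417.93893094459156 -18.605409403997754
7 185 221.25752265356869 418.53418959764747 -18.308617849846996
15 243 221.61669267456335 544.7818766370402 -14.356677587514216
23 741 223.46354368487152 545.1469666556952 -10.965556560905984
31 240 223.26919974479495 540.9357784010513 -11.061471633018266
39 95 222.1841440259618 235.97234732481218 -10.04386763185793
47 339 222.80582652523452 285.23543975745696 -10.367653299104239
55 306 224.8694183082053 286.1693553766828 -12.855416214618973
63 200 224.73370469163427 285.73030170227264 -11.945096517980234
71 19 224.5617986179074 277.758061093386 -6.978909883629101
79 0 0 0 0
```

Call:
shift_gripper:
  moves:
    - [-3.4, -1.9, 10, 0, -0.016, 0.014]
    - [-3.4, -1.9, 20, 0, -0.016, 0.014]
    - [-3.4, -1.9, 30, 0, -0.016, 0.014]
    - [-3.4, -1.9, 30, 0, -0.016, 0.014]
    - [-3.4, -1.9, 30, 0, -0.016, 0.014]
    - [-3.4, -1.9, 30, 0, -0.016, 0.014]

```text
clock: 10.02
ee_pos: [460.6, 387.2, 206.8]
eef_rot: [0.001, -0.148, 0.989, 0.002]
contact_force: [-0.9, 0.2, -2.5]
grip_width: 35.0
gripper_force: 61.6
```

```bash
python3 t.py 461 388 160 1.866 0; python3 - <<'E'
from cell import r, imaging, get_state
from fit import *
S=cloud(imaging.get_image("side"));np.set_printoptions(precision=3,suppress=True)
z=get_state()["ee_pos"];print(fit(S,z[:2],3.45,z[2]-14.2))
E
```

```text
t 10.02 pos [460.6 387.2 206.8] F [-0.9  0.2 -2.5] w 35.0 fg 61.6 q [ 0.61  0.14  1.52  0.    1.48 -1.26]
SHIFT [-0.5  0.5 46.8] [0.003 0.003 0.002] dist 46.9
(array([460.948, 388.219,   3.456]), 408, 445, np.float64(464.4777661039536), np.float64(191.88434379399973), np.float64(255.111025481625))
```

Call:
shift_gripper:
  moves:
    - [-0.5, -0.3, 4, 0, 0, 0]
    - [-0.5, -0.3, 8, 0, 0, 0]
    - [-0.5, -0.3, 12, 0, 0, 0]
    - [-0.5, -0.3, 15, 0, 0, 0]
    - [-0.5, -0.3, 17, 0, 0, 0]
    - [-0.5, -0.3, 17, 0, 0, 0]

```text
clock: 10.57
ee_pos: [460.7, 387.1, 188.8]
eef_rot: [0.001, -0.148, 0.989, 0.001]
contact_force: [1.6, 0.3, -3.2]
grip_width: 34.8
gripper_force: 61.6
```

```bash
python3 t.py 461 388 162 1.866 0
```

```text
t 10.57 pos [460.7 387.1 188.8] F [ 1.6  0.3 -3.2] w 34.8 fg 61.6 q [ 0.61  0.16  1.54  0.    1.45 -1.26]
SHIFT [-0.5  0.7 26.8] [0.003 0.002 0.002] dist 26.8
```

It is onto the square already (underside at about 175) with almost no force. Continue down.

Call:
shift_gripper:
  moves:
    - [0, 0, 5, 0, 0, 0]
    - [0, 0, 10, 0, 0, 0]
    - [0, 0, 15, 0, 0, 0]
    - [0, 0, 20, 0, 0, 0]
    - [0, 0, 23, 0, 0, 0]
    - [0, 0, 25, 0, 0, 0]
    - [0, 0, 25, 0, 0, 0]

```text
clock: 11.15
ee_pos: [460.9, 387.3, 163.9]
eef_rot: [0.001, -0.148, 0.989, 0.001]
contact_force: [0.6, 1.3, -2.5]
grip_width: 35.1
gripper_force: 61.6
```

```bash
python3 t.py 461 388 162 1.866 0
```

```text
t 11.15 pos [460.9 387.3 163.9] F [ 0.6  1.3 -2.5] w 35.1 fg 61.6 q [ 0.61  0.17  1.57  0.    1.4  -1.26]
SHIFT [-0.3  0.7  1.9] [0.003 0.002 0.002] dist 2.0
```

Call:
shift_gripper:
  moves:
    - [0, 0, 1, 0, 0, 0]
    - [0, 0, 2, 0, 0, 0]
    - [0, 0, 3, 0, 0, 0]
    - [0, 0, 3, 0, 0, 0]

```text
clock: 11.48
ee_pos: [461.5, 387.6, 162.3]
eef_rot: [0.002, -0.148, 0.989, 0.002]
contact_force: [-1.1, -1.5, -0.3]
grip_width: 35.0
gripper_force: 61.8
```

```bash
python3 t.py 461 388 162 1.866 0
```

```text
t 11.48 pos [461.5 387.6 162.3] F [-1.1 -1.5 -0.3] w 35.0 fg 61.8 q [ 0.61  0.17  1.57  0.    1.4  -1.26]
SHIFT [0.3 0.5 0.3] [0.003 0.004 0.002] dist 0.7
```

Call:
shift_gripper:
  moves:
    - [0, 0, 0, 0, 0, 0]
    - [0, 0, 0, 0, 0, 0]
    - [0, 0, 0, 0, 0, 0]
    - [0, 0, 0, 0, 0, 0]
    - [0, 0, -30, 0, 0, 0]
    - [0, 0, -70, 0, 0, 0]
    - [0, 0, -100, 0, 0, 0]
    - [0, 0, -110, 0, 0, 0]
    - [0, 0, -110, 0, 0, 0]
  aperture: 62

```text
clock: 12.23
ee_pos: [462.7, 388.2, 276.6]
eef_rot: [0.005, -0.148, 0.989, 0.003]
contact_force: [0.8, -0.8, 0.5]
grip_width: 62.4
gripper_force: 0.0
```

```bash
python3 - <<'E'
from cell import r, imaging, get_state
from fit import *
s=imaging.get_image("side");S=cloud(s);np.set_printoptions(precision=3,suppress=True)
print(fit(S,[461,388],3.45,148));crop(s,300,260,130,110,5,"pics/c8.png")
E
```

```text
(array([460.089, 387.975,   3.455]), 483, 412, np.float64(893.8802184118887), np.float64(146.0240295250705), np.float64(208.27600484396652))
```

View pics/c8.png

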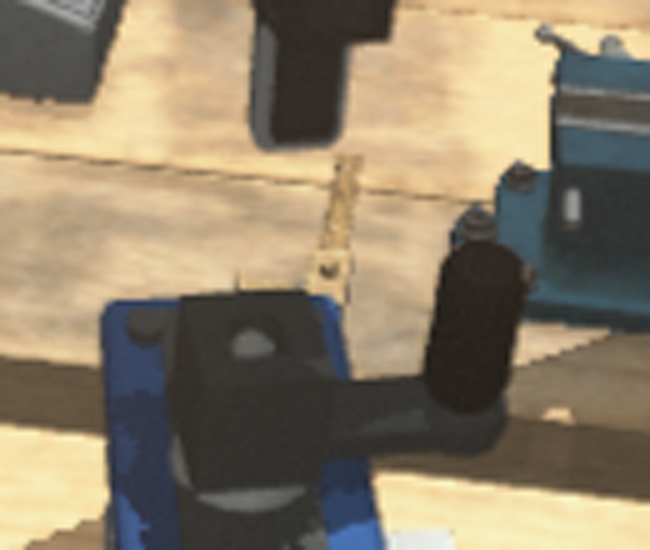

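The crank sits fully down, with the cone showing in the hub at crop (255,345) and the handle at (480,320). Now go over the handle.

```bash
python3 t.py 402.3 368.8 250 1.866 0; python3 - <<'E'
import numpy as np
for s in(0,120,240,360):
    print(s,[[round(62*(np.cos(a)-np.cos(np.radians(s))),1),round(-62*(np.sin(a)-np.sin(np.radians(s))),1)] for a in np.radians(np.arange(s+10,s+121,10))])
E
```

```text
t 12.28 pos [461.8 387.6 273.5] F [ 0.2 -0.5 -0.1] w 61.6 fg 0.0 q [ 0.61  0.12  1.43  0.    1.59 -1.26]
SHIFT [62.6 -0.6 23.1] [0.004 0.006 0.002] dist 66.7
0 [[np.float64(-0.9), np.float64(-10.8)], [np.float64(-3.7), np.float64(-21.2)], [np.float64(-8.3), np.float64(-31.0)], [np.float64(-14.5), np.float64(-39.9)], [np.float64(-22.1), np.float64(-47.5)], [np.float64(-31.0), np.float64(-53.7)], [np.float64(-40.8), np.float64(-58.3)], [np.float64(-51.2), np.float64(-61.1)], [np.float64(-62.0), np.float64(-62.0)], [np.float64(-72.8), np.float64(-61.1)], [np.float64(-83.2), np.float64(-58.3)], [np.float64(-93.0), np.float64(-53.7)]]
120 [[np.float64(-8.9), np.float64(6.2)], [np.float64(-16.5), np.float64(13.8)], [np.float64(-22.7), np.float64(22.7)], [np.float64(-27.3), np.float64(32.5)], [np.float64(-30.1), np.float64(42.9)], [np.float64(-31.0), np.float64(53.7)], [np.float64(-30.1), np.float64(64.5)], [np.float64(-27.3), np.float64(74.9)], [np.float64(-22.7), np.float64(84.7)], [np.float64(-16.5), np.float64(93.5)], [np.float64(-8.9), np.float64(101.2)], [np.float64(-0.0), np.float64(
[... 249 characters left out ...]
.9), np.float64(-6.2)], [np.float64(78.5), np.float64(-13.8)], [np.float64(84.7), np.float64(-22.7)], [np.float64(89.3), np.float64(-32.5)], [np.float64(92.1), np.float64(-42.9)], [np.float64(93.0), np.float64(-53.7)]]
360 [[np.float64(-0.9), np.float64(-10.8)], [np.float64(-3.7), np.float64(-21.2)], [np.float64(-8.3), np.float64(-31.0)], [np.float64(-14.5), np.float64(-39.9)], [np.float64(-22.1), np.float64(-47.5)], [np.float64(-31.0), np.float64(-53.7)], [np.float64(-40.8), np.float64(-58.3)], [np.float64(-51.2), np.float64(-61.1)], [np.float64(-62.0), np.float64(-62.0)], [np.float64(-72.8), np.float64(-61.1)], [np.float64(-83.2), np.float64(-58.3)], [np.float64(-93.0), np.float64(-53.7)]]
```

Call:
shift_gripper:
  moves:
    - [25, 0, 5, 0, 0, 0]
    - [50, -0.5, 15, 0, 0.006, 0]
    - [62.5, -0.5, 25, 0.003, 0.006, 0]
    - [62.5, -0.5, 25, 0.003, 0.006, 0]
    - [62.5, -0.5, 45, 0.003, 0.006, 0]
    - [62.5, -0.5, 70, 0.003, 0.006, 0]
    - [62.5, -0.5, 90, 0.003, 0.006, 0]
    - [62.5, -0.5, 101, 0.003, 0.006, 0]
    - [62.5, -0.5, 101, 0.003, 0.006, 0]
    - [62.5, -0.5, 101, 0.003, 0.006, 0]

```text
clock: 13.12
ee_pos: [401.4, 368.3, 169.8]
eef_rot: [-0.002, -0.148, 0.989, -0.001]
contact_force: [-0.1, -0.3, 0.3]
grip_width: 61.9
gripper_force: 0.0
```

```bash
python3 t.py 402.3 368.8 172 1.866 0
```

```text
t 13.12 pos [401.4 368.3 169.8] F [-0.1 -0.3  0.3] w 61.9 fg 0.0 q [ 0.65  0.02  1.71  0.    1.41 -1.22]
SHIFT [-1.   0.2 -2.2] [-0.001 -0.005  0.002] dist 2.5
```

Call:
shift_gripper:
  moves:
    - [-0.8, 0, -2, 0, 0, 0]
    - [-0.8, 0, -2, 0, 0, 0]
    - [-0.8, 0, -2, 0, 0, 0]
    - [-0.8, 0, -2, 0, 0, 0]
    - [-0.8, 0, -2, 0, 0, 0]
    - [-0.8, 0, -2, 0, 0, 0]
    - [-0.8, 0, -2, 0, 0, 0]
    - [-0.8, 0, -2, 0, 0, 0]
  aperture: 10

```text
clock: 13.78
ee_pos: [403.2, 369.5, 174.0]
eef_rot: [-0.0, -0.148, 0.989, 0.0]
contact_force: [0.5, -0.4, 6.2]
grip_width: 23.3
gripper_force: 58.7
```

```bash
python3 t.py 402.3 368.8 172 1.866 0
```

```text
t 13.78 pos [403.2 369.5 174. ] F [ 0.5 -0.4  6.2] w 23.3 fg 58.7 q [ 0.65  0.02  1.71  0.    1.41 -1.22]
SHIFT [ 1.  -0.4  2. ] [ 0.001 -0.     0.002] dist 2.3
```

Call:
shift_gripper:
  moves:
    - [-0.9, -10.8, 0, 0, 0, 0]
    - [-3.7, -21.2, 0, 0, 0, 0]
    - [-8.3, -31, 0, 0, 0, 0]
    - [-14.5, -39.9, 0, 0, 0, 0]
    - [-14.5, -39.9, 0, 0, 0, 0]
    - [-14.5, -39.9, 0, 0, 0, 0]

```text
clock: 14.28
ee_pos: [429.1, 335.2, 174.5]
eef_rot: [-0.0, -0.148, 0.989, 0.001]
contact_force: [-2.4, -1.4, 10.0]
grip_width: 23.0
gripper_force: 59.1
```

```bash
python3 t.py 402.3 368.8 172 1.866 0
```

```text
t 14.28 pos [429.1 335.2 174.5] F [-2.4 -1.4 10. ] w 23.0 fg 59.1 q [ 0.57  0.01  1.71  0.    1.41 -1.3 ]
SHIFT [15.8 39.9  2.6] [ 0.001 -0.     0.002] dist 43.0
```

```bash
python3 - <<'E'
import numpy as np
for s in(40,160,280):
    print(s,[[float(round(62*(np.cos(a)-np.cos(np.radians(s))),1)),float(round(-62*(np.sin(a)-np.sin(np.radians(s))),1)),0,0,0,0] for a in np.radians(np.arange(s+10,s+121,10))])
E
```

```text
40 [[-7.6, -7.6, 0, 0, 0, 0], [-16.5, -13.8, 0, 0, 0, 0], [-26.3, -18.4, 0, 0, 0, 0], [-36.7, -21.2, 0, 0, 0, 0], [-47.5, -22.1, 0, 0, 0, 0], [-58.3, -21.2, 0, 0, 0, 0], [-68.7, -18.4, 0, 0, 0, 0], [-78.5, -13.8, 0, 0, 0, 0], [-87.3, -7.6, 0, 0, 0, 0], [-95.0, -0.0, 0, 0, 0, 0], [-101.2, 8.9, 0, 0, 0, 0], [-105.8, 18.6, 0, 0, 0, 0]]
160 [[-2.8, 10.4, 0, 0, 0, 0], [-3.7, 21.2, 0, 0, 0, 0], [-2.8, 32.0, 0, 0, 0, 0], [-0.0, 42.4, 0, 0, 0, 0], [4.6, 52.2, 0, 0, 0, 0], [10.8, 61.1, 0, 0, 0, 0], [18.4, 68.7, 0, 0, 0, 0], [27.3, 74.9, 0, 0, 0, 0], [37.1, 79.5, 0, 0, 0, 0], [47.5, 82.3, 0, 0, 0, 0], [58.3, 83.2, 0, 0, 0, 0], [69.0, 82.3, 0, 0, 0, 0]]
280 [[10.4, -2.8, 0, 0, 0, 0], [20.2, -7.4, 0, 0, 0, 0], [29.1, -13.6, 0, 0, 0, 0], [36.7, -21.2, 0, 0, 0, 0], [42.9, -30.1, 0, 0, 0, 0], [47.5, -39.9, 0, 0, 0, 0], [50.3, -50.3, 0, 0, 0, 0], [51.2, -61.1, 0, 0, 0, 0], [50.3, -71.8, 0, 0, 0, 0], [47.5, -82.3, 0, 0, 0, 0], [42.9, -92.1, 0, 0, 0, 0], [36.7, -100.9, 0, 0, 0, 0]]
```

Call:
shift_gripper:
  moves:
    - [-7.6, -7.6, 0, 0, 0, 0]
    - [-16.5, -13.8, 0, 0, 0, 0]
    - [-26.3, -18.4, 0, 0, 0, 0]
    - [-36.7, -21.2, 0, 0, 0, 0]
    - [-47.5, -22.1, 0, 0, 0, 0]
    - [-58.3, -21.2, 0, 0, 0, 0]
    - [-68.7, -18.4, 0, 0, 0, 0]
    - [-78.5, -13.8, 0, 0, 0, 0]
    - [-87.3, -7.6, 0, 0, 0, 0]
    - [-95, 0, 0, 0, 0, 0]
    - [-101.2, 8.9, 0, 0, 0, 0]
    - [-105.8, 18.6, 0, 0, 0, 0]

```text
clock: 15.28
ee_pos: [526.6, 383.8, 175.5]
eef_rot: [0.001, -0.148, 0.989, -0.0]
contact_force: [3.0, -3.8, 11.4]
grip_width: 22.9
gripper_force: 60.4
```

Call:
shift_gripper:
  moves:
    - [0, 0, 0, 0, 0, 0]

```text
clock: 15.37
ee_pos: [526.5, 385.5, 175.7]
eef_rot: [0.002, -0.148, 0.989, 0.001]
contact_force: [6.1, -1.0, 13.6]
grip_width: 22.8
gripper_force: 60.4
```

```bash
python3 t.py 461.3 388 172 1.866 0
```

```text
t 15.37 pos [526.5 385.5 175.7] F [ 6.1 -1.  13.6] w 22.8 fg 60.4 q [ 0.55  0.3   1.4  -0.    1.44 -1.31]
SHIFT [61.6 21.5  3.4] [0.001 0.004 0.002] dist 65.3
```

Call:
shift_gripper:
  moves:
    - [-2, 10.4, 0, 0, 0, 0]
    - [-2.7, 21.2, 0, 0, 0, 0]
    - [-1.8, 32, 0, 0, 0, 0]
    - [1, 42.4, 0, 0, 0, 0]
    - [5.6, 52.2, 0, 0, 0, 0]
    - [11.8, 61.1, 0, 0, 0, 0]
    - [19.4, 68.7, 0, 0, 0, 0]
    - [28.3, 74.9, 0, 0, 0, 0]
    - [38.1, 79.5, 0, 0, 0, 0]
    - [48.5, 82.3, 0, 0, 0, 0]
    - [59.3, 83.2, 0, 0, 0, 0]
    - [70, 82.3, 0, 0, 0, 0]

```text
clock: 16.37
ee_pos: [434.7, 442.6, 175.9]
eef_rot: [0.002, -0.148, 0.989, 0.001]
contact_force: [6.1, -4.5, 11.5]
grip_width: 23.3
gripper_force: 60.2
```

Call:
shift_gripper:
  moves:
    - [0, 0, 0, 0, 0, 0]

```text
clock: 16.45
ee_pos: [433.7, 442.0, 175.8]
eef_rot: [0.001, -0.148, 0.989, 0.0]
contact_force: [1.8, -3.4, 13.8]
grip_width: 23.5
gripper_force: 60.5
```

```bash
python3 t.py 461.3 388 172 1.866 0
```

```text
t 16.45 pos [433.7 442.  175.8] F [ 1.8 -3.4 13.8] w 23.5 fg 60.5 q [ 0.71  0.21  1.5  -0.    1.43 -1.16]
SHIFT [-10.5 -59.7   3.9] [0.    0.003 0.003] dist 60.7
```

Call:
shift_gripper:
  moves:
    - [10.4, -2.8, 0, 0, 0, 0]
    - [20.2, -7.4, 0, 0, 0, 0]
    - [29.1, -13.6, 0, 0, 0, 0]
    - [36.7, -21.2, 0, 0, 0, 0]
    - [42.9, -30.1, 0, 0, 0, 0]
    - [47.5, -39.9, 0, 0, 0, 0]
    - [50.3, -50.3, 0, 0, 0, 0]
    - [51.2, -61.1, 0, 0, 0, 0]
    - [50.3, -71.8, 0, 0, 0, 0]
    - [47.5, -82.3, 0, 0, 0, 0]
    - [42.9, -92.1, 0, 0, 0, 0]
    - [36.7, -100.9, 0, 0, 0, 0]

```text
clock: 17.45
ee_pos: [428.5, 336.4, 175.2]
eef_rot: [0.001, -0.149, 0.989, 0.002]
contact_force: [-0.3, 7.1, 9.3]
grip_width: 23.3
gripper_force: 60.5
```

Call:
shift_gripper:
  moves:
    - [0, 0, 0, 0, 0, 0]

```text
clock: 17.53
ee_pos: [429.6, 335.6, 175.3]
eef_rot: [0.001, -0.148, 0.989, 0.002]
contact_force: [1.8, 3.6, 8.7]
grip_width: 23.4
gripper_force: 60.4
```

```bash
python3 t.py 461.3 388 172 1.866 0
```

```text
t 17.53 pos [429.6 335.6 175.3] F [1.8 3.6 8.7] w 23.4 fg 60.4 q [ 0.57  0.01  1.72  0.    1.41 -1.3 ]
SHIFT [-45.6  40.8   3.5] [0.003 0.003 0.002] dist 61.3
```

Call:
shift_gripper:
  moves:
    - [-7.6, -7.6, 0, 0, 0, 0]
    - [-16.5, -13.8, 0, 0, 0, 0]
    - [-26.3, -18.4, 0, 0, 0, 0]
    - [-36.7, -21.2, 0, 0, 0, 0]
    - [-47.5, -22.1, 0, 0, 0, 0]
    - [-58.3, -21.2, 0, 0, 0, 0]
    - [-68.7, -18.4, 0, 0, 0, 0]
    - [-78.5, -13.8, 0, 0, 0, 0]
    - [-87.3, -7.6, 0, 0, 0, 0]
    - [-95, 0, 0, 0, 0, 0]
    - [-101.2, 8.9, 0, 0, 0, 0]
    - [-105.8, 18.6, 0, 0, 0, 0]

```text
clock: 18.53
ee_pos: [526.4, 383.2, 175.7]
eef_rot: [0.002, -0.147, 0.989, -0.0]
contact_force: [6.1, -5.0, 12.4]
grip_width: 22.9
gripper_force: 60.5
```

Call:
shift_gripper:
  moves:
    - [-2, 10.4, 0, 0, 0, 0]
    - [-2.7, 21.2, 0, 0, 0, 0]
    - [-1.8, 32, 0, 0, 0, 0]
    - [1, 42.4, 0, 0, 0, 0]
    - [5.6, 52.2, 0, 0, 0, 0]
    - [11.8, 61.1, 0, 0, 0, 0]
    - [11.8, 61.1, 0, 0, 0, 0]
    - [11.8, 61.1, 0, 0, 0, 0]

```text
clock: 19.2
ee_pos: [495.3, 441.3, 176.4]
eef_rot: [0.002, -0.149, 0.989, 0.002]
contact_force: [2.7, 6.0, 11.2]
grip_width: 23.3
gripper_force: 60.4
```

```bash
python3 t.py 461.3 388 172 1.866 0; python3 - <<'E'
import numpy as np
s=220
print([(d,float(round(62*(np.cos(a)-np.cos(np.radians(s))),1)),float(round(-62*(np.sin(a)-np.sin(np.radians(s))),1))) for d in range(225,310,5) for a in [np.radians(d)]])
E
```

```text
t 19.2 pos [495.3 441.3 176.4] F [ 2.7  6.  11.2] w 23.3 fg 60.4 q [ 0.65  0.32  1.37  0.    1.45 -1.22]
SHIFT [ 48.2 -40.9   4. ] [0.004 0.005 0.004] dist 63.4
[(225, 3.7, 4.0), (230, 7.6, 7.6), (235, 11.9, 10.9), (240, 16.5, 13.8), (245, 21.3, 16.3), (250, 26.3, 18.4), (255, 31.4, 20.0), (260, 36.7, 21.2), (265, 42.1, 21.9), (270, 47.5, 22.1), (275, 52.9, 21.9), (280, 58.3, 21.2), (285, 63.5, 20.0), (290, 68.7, 18.4), (295, 73.7, 16.3), (300, 78.5, 13.8), (305, 83.1, 10.9)]
```

Call:
shift_gripper:
  moves:
    - [3.7, 4, 0, 0, 0, 0]
    - [7.6, 7.6, 0, 0, 0, 0]
    - [11.9, 10.9, 0, 0, 0, 0]
    - [16.5, 13.8, 0, 0, 0, 0]
    - [21.3, 16.3, 0, 0, 0, 0]
    - [26.3, 18.4, 0, 0, 0, 0]
    - [31.4, 20, 0, 0, 0, 0]
    - [36.7, 21.2, 0, 0, 0, 0]
    - [36.7, 21.2, 0, 0, 0, 0]
    - [36.7, 21.2, 0, 0, 0, 0]

```text
clock: 20.03
ee_pos: [454.0, 449.0, 176.0]
eef_rot: [0.001, -0.148, 0.989, 0.001]
contact_force: [1.0, -0.7, 13.8]
grip_width: 23.3
gripper_force: 60.6
```

```bash
python3 t.py 461.3 388 172 1.866 0
```

```text
t 20.03 pos [454. 449. 176.] F [ 1.  -0.7 13.8] w 23.3 fg 60.6 q [ 0.7   0.26  1.44  0.    1.44 -1.17]
SHIFT [ 10.9 -60.4   3.9] [0.002 0.003 0.003] dist 61.5
```

Call:
shift_gripper:
  moves:
    - [2.7, 0.4, 0, 0, 0, 0]
    - [5.4, 0.7, 0, 0, 0, 0]
    - [8.1, 0.9, 0, 0, 0, 0]
    - [10.8, 0.9, 0, 0, 0, 0]
    - [10.8, 0.9, 0, 0, 0, 0]
    - [10.8, 0.9, 0, 0, 0, 0]

```text
clock: 20.53
ee_pos: [443.9, 446.4, 176.0]
eef_rot: [0.002, -0.148, 0.989, 0.001]
contact_force: [3.3, -1.0, 13.1]
grip_width: 23.4
gripper_force: 60.5
```

```bash
python3 t.py 461.3 388 172 1.866 0
```

```text
t 20.53 pos [443.9 446.4 176. ] F [ 3.3 -1.  13.1] w 23.4 fg 60.5 q [ 0.71  0.24  1.47 -0.    1.43 -1.16]
SHIFT [  0.5 -61.    3.9] [0.001 0.003 0.002] dist 61.1
```

Call:
shift_gripper:
  moves:
    - [1.4, 0, 0, 0, 0, 0]
    - [2.7, 0, 0, 0, 0, 0]
    - [4, -0.1, 0, 0, 0, 0]
    - [5.4, -0.2, 0, 0, 0, 0]
    - [5.4, -0.2, 0, 0, 0, 0]

```text
clock: 20.95
ee_pos: [439.1, 444.6, 176.0]
eef_rot: [0.002, -0.148, 0.989, 0.001]
contact_force: [4.4, -1.6, 12.6]
grip_width: 23.1
gripper_force: 60.5
```

```bash
python3 t.py 461.3 388 172 1.866 0
```

```text
t 20.95 pos [439.1 444.6 176. ] F [ 4.4 -1.6 12.6] w 23.1 fg 60.5 q [ 0.71  0.22  1.49 -0.    1.43 -1.16]
SHIFT [ -4.7 -60.6   4. ] [0.001 0.004 0.002] dist 60.9
```

Call:
shift_gripper:
  moves:
    - [1.3, -0.2, 0, 0, 0, 0]
    - [2.6, -0.4, 0, 0, 0, 0]
    - [4, -0.6, 0, 0, 0, 0]
    - [4, -0.6, 0, 0, 0, 0]
    - [4, -0.6, 0, 0, 0, 0]

```text
clock: 21.37
ee_pos: [435.5, 442.9, 176.0]
eef_rot: [0.002, -0.148, 0.989, 0.001]
contact_force: [3.9, -1.0, 11.9]
grip_width: 23.3
gripper_force: 60.5
```

```bash
python3 t.py 461.3 388 172 1.866 0
```

```text
t 21.37 pos [435.5 442.9 176. ] F [ 3.9 -1.  11.9] w 23.3 fg 60.5 q [ 0.71  0.21  1.5  -0.    1.43 -1.16]
SHIFT [ -8.6 -60.    4. ] [0.001 0.004 0.002] dist 60.8
```

Call:
shift_gripper:
  moves:
    - [1.3, -0.2, 0, 0, 0, 0]
    - [2.6, -0.5, 0, 0, 0, 0]
    - [3.8, -0.9, 0, 0, 0, 0]
    - [3.8, -0.9, 0, 0, 0, 0]
    - [3.8, -0.9, 0, 0, 0, 0]

```text
clock: 21.78
ee_pos: [432.1, 441.0, 176.0]
eef_rot: [0.002, -0.148, 0.989, 0.001]
contact_force: [5.2, -0.6, 11.7]
grip_width: 23.2
gripper_force: 60.4
```

```bash
python3 t.py 461.3 388 172 1.866 0
```

```text
t 21.78 pos [432.1 441.  176. ] F [ 5.2 -0.6 11.7] w 23.2 fg 60.4 q [ 0.71  0.2   1.51 -0.    1.43 -1.16]
SHIFT [-12.4 -59.2   3.9] [0.001 0.004 0.002] dist 60.6
```

Call:
shift_gripper:
  moves:
    - [1.2, -0.3, 0, 0, 0, 0]
    - [2.5, -0.7, 0, 0, 0, 0]
    - [3.7, -1.1, 0, 0, 0, 0]
    - [3.7, -1.1, 0, 0, 0, 0]
    - [3.7, -1.1, 0, 0, 0, 0]

```text
clock: 22.2
ee_pos: [429.6, 439.4, 176.1]
eef_rot: [0.003, -0.148, 0.989, 0.001]
contact_force: [7.6, 1.5, 9.6]
grip_width: 23.0
gripper_force: 60.1
```

```bash
python3 t.py 461.3 388 172 1.866 0;  python3 - <<'E'
from cell import r, imaging, get_state
from fit import *
s=imaging.get_image("side");S=cloud(s);np.set_printoptions(precision=3,suppress=True)
m=(np.hypot(S[...,0]-461,S[...,1]-388)<36)&(S[...,2]>150)&(S[...,2]<186);A=S[m][:,:2];print(len(A))
def f(p):
    c,s=np.cos(p[0]),np.sin(p[0]);B=np.array([[c,-s],[s,c]]);a=(A-p[1:])@B;return np.minimum(box(a,0,18,18),box(a,37,25,11))
for y in(1.8,2,2.2):
  o=least_squares(f,[y,461,388],loss="soft_l1",f_scale=1);print(o.x,np.degrees(o.x[0]),o.cost)
E
```

```text
t 22.2 pos [429.6 439.4 176.1] F [7.6 1.5 9.6] w 23.0 fg 60.1 q [ 0.71  0.19  1.52 -0.    1.42 -1.15]
SHIFT [-15.2 -58.4   4.1] [0.002 0.006 0.002] dist 60.5
704
[  2.188 459.475 389.977] 125.36108117284329 1758.9239680809571
[  2.188 459.475 389.977] 125.3609275281706 1758.923968048225
[  2.188 459.475 389.977] 125.36094949711563 1758.9239680043029
```

Call:
shift_gripper:
  moves:
    - [1.2, -0.4, 0, 0, 0, 0]
    - [2.4, -0.8, 0, 0, 0, 0]
    - [3.6, -1.3, 0, 0, 0, 0]
    - [3.6, -1.3, 0, 0, 0, 0]
    - [3.6, -1.3, 0, 0, 0, 0]

```text
clock: 22.67
ee_pos: [427.7, 438.0, 176.5]
eef_rot: [0.004, -0.148, 0.989, 0.002]
contact_force: [13.3, 6.4, 6.4]
grip_width: 23.2
gripper_force: 59.8
```

```bash
python3 t.py 461.3 388 172 1.866 0
```

```text
t 22.67 pos [427.7 438.  176.5] F [13.3  6.4  6.4] w 23.2 fg 59.8 q [ 0.71  0.18  1.53 -0.    1.42 -1.15]
SHIFT [-17.5 -57.6   4.4] [0.003 0.009 0.002] dist 60.4
```

Call:
shift_gripper:
  moves:
    - [1.2, -0.4, 0, 0, 0, 0]
    - [2.4, -0.8, 0, 0, 0, 0]
    - [3.6, -1.3, 0, 0, 0, 0]
    - [3.6, -1.3, 0, 0, 0, 0]
    - [3.6, -1.3, 0, 0, 0, 0]

```text
clock: 23.08
ee_pos: [425.7, 436.4, 176.7]
eef_rot: [0.005, -0.148, 0.989, 0.003]
contact_force: [18.9, 10.2, 3.7]
grip_width: 23.2
gripper_force: 59.5
```

```bash
python3 t.py 461.3 388 172 1.866 0
```

```text
t 23.08 pos [425.7 436.4 176.7] F [18.9 10.2  3.7] w 23.2 fg 59.5 q [ 0.71  0.17  1.54 -0.    1.41 -1.15]
SHIFT [-19.8 -56.7   4.7] [0.005 0.012 0.001] dist 60.3
```

The tangential force has climbed to about 21 N (1.3 N m, against 0.12 N m of friction), so the roll is at its stop. Release, go straight up, then check.

Call:
shift_gripper:
  moves:
    - [-3, 1, 0, 0, 0, 0]
    - [-3, 1, 0, 0, 0, 0]
    - [-3, 1, 0, 0, 0, 0]
    - [-3, 1, 0, 0, 0, 0]
    - [-3, 1, -20, 0, 0, 0]
    - [-3, 1, -50, 0, 0, 0]
    - [-3, 1, -90, 0, 0, 0]
    - [-3, 1, -130, 0, 0, 0]
    - [-3, 1, -130, 0, 0, 0]
  aperture: 40

```text
clock: 23.83
ee_pos: [425.1, 437.2, 312.4]
eef_rot: [0.004, -0.148, 0.989, 0.003]
contact_force: [2.2, 1.4, 1.6]
grip_width: 40.0
gripper_force: 0.0
```

Call:
shift_gripper:
  moves:
    - [40, 0, 0, 0, 0, 0]
    - [80, 0, 0, 0, 0, 0]
    - [120, 0, 0, 0, 0, 0]
    - [150, 0, 0, 0, 0, 0]
    - [150, 0, 0, 0, 0, 0]
    - [150, 0, 0, 0, 0, 0]

```text
clock: 24.33
ee_pos: [278.4, 391.2, 302.8]
eef_rot: [-0.001, -0.149, 0.989, -0.0]
contact_force: [0.1, -0.4, -0.4]
grip_width: 39.7
gripper_force: 0.0
```

```bash
python3 - <<'E'
from cell import r, imaging, get_state
from fit import *
s=imaging.get_image("side");t=imaging.get_image("top");S=cloud(s);np.set_printoptions(precision=3,suppress=True)
for y in(1.9,2.1,2.3):print(fit(S,[461,388],y,148))
m=np.zeros((480,640),bool);m[300:400,300:400]=1
print(np.percentile(S[(np.hypot(S[...,0]-461,S[...,1]-388)<16)][:,2],[5,50,95]))
a=cv2.resize(s["color"][200:420,240:420],None,fx=2.2,fy=2.2,interpolation=3);b=cv2.resize(t["color"][180:340,60:420],(396*1,176),interpolation=3)
b=cv2.copyMakeBorder(b,0,a.shape[0]-b.shape[0],0,0,0);cv2.imwrite("pics/c9.png",np.hstack([a,b])[:,:,::-1])
E
```

```text
(array([460.92 , 388.726,   2.099]), 286, 389, np.float64(1130.799893686054), np.float64(146.0623531634219), np.float64(208.9665235266214))
(array([461.   , 388.548,   2.096]), 286, 440, np.float64(1144.653519499608), np.float64(146.0623531634219), np.float64(210.12450526979168))
(array([459.959, 389.55 ,   2.058]), 286, 150, np.float64(1062.7133841909404), np.float64(146.0623531634219), np.float64(209.89482105262013))
[182.366 187.319 188.813]
```

View pics/c9.png

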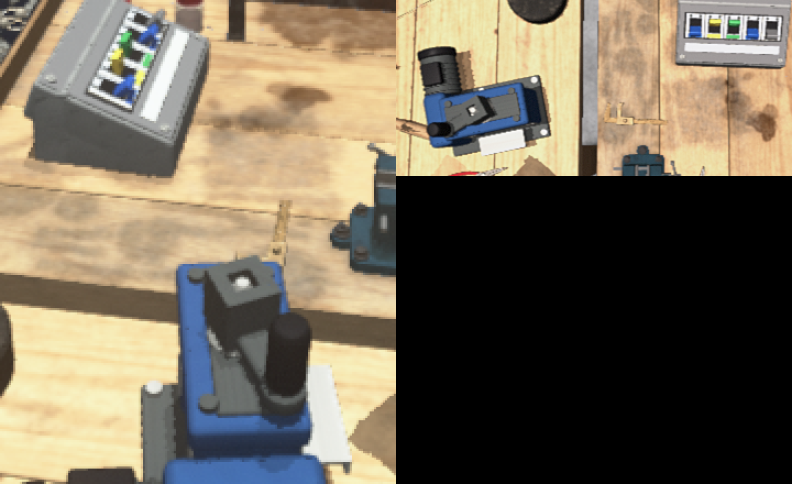

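The crank is seated on the spindle: hub top at 188 mm, arm at 2.10 rad, about 1.78 turns wound. Both blue levers are off and the gauge, block and jar haven't moved.

```bash
python3 -c "
from cell import r, imaging, get_state
print(r.job_done())"
```

```text
the job is handed in; nothing more can be done
None
```

The job is handed in: both blue breakers are off and the others as found, and the crank is on the spindle, wound about 1.78 turns anticlockwise until it met the stop (about 21 N on the handle).

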